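# Push the stray pin back into line

## Task

One of the five steel pins in the V-rack sticks out of the row towards you. With your fingertips push it gently back along its trough until its ends are level with those of the other four, then take your hand away. Do not grip or lift the pin, and do not touch the other pins or disturb the things standing around.

Things in the scene. Friction and masses are not known exactly. Their poses are not given: they have to be found in the camera images.
- rack: fixed black steel pin rack: five parallel V-troughs 56 mm apart, each 130 mm long, lips 62 mm above the table, end plates 62 mm high. Origin: centre of its footprint, at table height; x runs along the troughs, away from the robot (turned up to 0.25 rad), y across, z up. A pin is in line when its middle is at rack x = 0, so its front end is at x = -80 mm, 15 mm ahead of the trough
- pin_out: the stray pin: bored round steel pin, 30 mm diameter, 160 mm long, about 0.7 kg, lightly oiled, loose in a V-trough of the rack. Origin: middle of the pin, on its axis, 63 mm above the table; x along the pin, away from the robot. Starts 20 to 40 mm out of the row towards the robot, in any trough. A push of about 1 to 4 N slides it along the V; it stops with the push: no end stop
- pin_out_front (a point): centre of the flat front end face (the end towards the robot) of the pin that is out of line, 80 mm from the pin's middle, 63 mm above the table at the start
- pin_a: one of the four pins that are in line: bored round steel pin, 30 mm diameter, 160 mm long, about 0.7 kg, lightly oiled, loose in a V-trough of the rack. Origin: middle of the pin, on its axis, 63 mm above the table; x along the pin, away from the robot. Starts within 1 mm of rack x = 0
- pin_b: one of the four pins that are in line: bored round steel pin, 30 mm diameter, 160 mm long, about 0.7 kg, lightly oiled, loose in a V-trough of the rack. Origin: middle of the pin, on its axis, 63 mm above the table; x along the pin, away from the robot. Starts within 1 mm of rack x = 0
- pin_c: one of the four pins that are in line: bored round steel pin, 30 mm diameter, 160 mm long, about 0.7 kg, lightly oiled, loose in a V-trough of the rack. Origin: middle of the pin, on its axis, 63 mm above the table; x along the pin, away from the robot. Starts within 1 mm of rack x = 0
- pin_d: one of the four pins that are in line: bored round steel pin, 30 mm diameter, 160 mm long, about 0.7 kg, lightly oiled, loose in a V-trough of the rack. Origin: middle of the pin, on its axis, 63 mm above the table; x along the pin, away from the robot. Starts within 1 mm of rack x = 0
- bush_tall: loose steel bush standing on the table in front of the rack's left end, a ring 42 mm across and 36 mm high; origin: centre of its underside
- bush_short: loose brass bush standing on the table in front of the rack, a ring 48 mm across and 22 mm high, wholly below the level of the pins; origin: centre of its underside
- wrench: loose steel spanner, 200 mm long, 8 mm thick, lying on the table to the right; origin: centre of its underside
- primer_tin: loose closed tin, 84 mm across, 110 mm high, standing to the left of the rack; origin: centre of its underside
Not all that is in view belongs to the job. Leave any pink look-alike of the pin_b alone.

How it is judged (in metres and radians):
At the end, for the whole second after the job is handed in: All five pins rest in their troughs with their middles within 5 mm of the row's line (rack x = 0), at rest, and the hand is clear (x of pin_out in the frame of rack between -0.005 and 0.005 m and z of each of pin_out, pin_a, pin_b, pin_c, pin_d in the frame of rack below 0.0672132 m and linear speed of each of pin_out, pin_a, pin_b, pin_c, pin_d below 0.005 m/s and x of pin_a in the frame of rack between -0.005 and 0.005 m and x of pin_b in the frame of rack between -0.005 and 0.005 m and x of pin_c in the frame of rack between -0.005 and 0.005 m and x of pin_d in the frame of rack between -0.005 and 0.005 m); the robot touches nothing.
It fails at once if the stray pin is lifted out of its V (more than 6 mm) (z of pin_out in the frame of rack above 0.0692132 m).
It fails at once if the stray pin is gripped or shoved hard (over 30 N from the fingers) (contact force between the fingers and pin_out above 30 N).
It fails at once if the stray pin is pushed with the arm or the gripper's body instead of the fingers (over 1 N) (contact force between the arm and pin_out above 1 N).
It fails at once if another pin is touched (over 1 N) or moved more than 4 mm (contact force between any of the fingers, the arm and pin_a above 1 N or contact force between any of the fingers, the arm and pin_b above 1 N or contact force between any of the fingers, the arm and pin_c above 1 N or contact force between any of the fingers, the arm and pin_d above 1 N or distance of any of pin_a, pin_b, pin_c, pin_d from where it was at the start of the episode above 0.004 m).
It fails at once if the bushes, spanner or tin are moved more than 8 mm (distance of any of bush_tall, bush_short, wrench, primer_tin from where it was at the start of the episode above 0.008 m).
It also fails if it takes over 35 s, if anything falls off the work surface, if the arm or the gripper's body presses on something with over 40 N, if the wrist force passes 120 N, or if a joint passes its speed limit or range.

## Robot

A 6-joint arm with a two-finger parallel gripper is mounted at the origin on the work surface. World frame = base frame: x ahead of the robot, y to its left, z up, the work surface at z = 0. Lengths are in mm, angles in degrees, forces in N, time in s.
With the tool pointing down it reaches from about 250 to 725 mm from the base axis. Payload 4 kg.
Tool frame: the origin (TCP) lies midway between the tips of the shut fingers; the grasp point (between the pads) lies tcp_to_grasp behind it (tcp_to_grasp is the distance from the TCP to the grasp point, in mm); z points along the fingers, y is the line along which they close (so a half turn about z gives the same grasp; the last joint's range is limited). The gripper opens to 85 mm and grips with 20 to 120 N. Pads are 22 mm wide; open, the fingers measure 114 mm over their backs; the gripper's body (76 mm by 85 mm) begins 54 mm behind the grasp point. The pads swing forward as they close: fully open they stand 13 mm farther back than shut.
Start: joints at [-65.661, 13.785, 0.286, 76.501, 0, 90], TCP at [206.067, -455.561, 231.306] pointing down, gripper open.
Joint ranges: [-155.79, 155.79], [-60.16, 107.12], [-62.33, 73.08], [-114, 123.19], [-81.49, 82.49], [-180, 180]. Speed limits (degrees/s): [159.86, 159.86, 180, 180, 180, 180].

## Interface

Orientations are given as a 3x3 rotation matrix whose columns are the frame's x, y, z axes.
In Python, from cell import read_state, grab_frame, camera_params, close_job, tcp_to_grasp gives the robot as it stands.
- The arm moves only by the tool jog_arm, never from a script. Its argument "motion" is one flat list of numbers, 6 for each row, row after row: the shift along the tool's x, y, z in cm, then the turn, a rotation vector about the tool's x, y, z in rad. In form: [x, y, z, ax, ay, az, x, y, z, ax, ay, az, ...]. A call has 1 to 12 rows; each row is the pose to reach, as a shift and turn from the pose commanded when the call began, along the tool's axes at that moment; what a row does not reach only later rows make up. A row lasts 1/10 s, in which the tool goes at most 50 mm and 8.59 degrees, less where a joint would pass 70% of its speed; a pose out of reach is approached as far as the arm can. A call with a gripper value outside its range is refused whole. "jaw" is the finger opening in cm, from 0 to 8.54, set as the call begins (left out, the last holds). The fingers move at their own pace and stop on an object; the grip force is fixed at half the most. Time passes only in rows, so rows that repeat a pose let the fingers close. It gives the time, the measured TCP pose, the force, the opening and the grip force at its end, in the units of the state.
- read_state(): the state, without advancing time (a new reading comes with each control period).
- grab_frame(name): name is "scene" or "top" or "wrist"; returns (picture, depth): 480x640x3 uint8, red, green, blue; 480x640 float32, mm along the optical axis (not along the pixel's ray), 0 where there is no reading.
- camera_params(name): a dict with "intrinsics" (3x3 intrinsics, pixels), "eye" and "orientation" of the camera in the world; the wrist camera has in their place "hand_eye" (4x4, takes a point from camera to tool coordinates, whose origin is the TCP and whose axes are the flange's). Camera axes: x right, y down, z forward; pixel columns grow to the right and rows downward; lengths in mm; the calibration is good to about 2 mm. A picture is of the moment at which its call begins: read the wrist's pose just before it. camera_params takes no time and is no camera call.
- close_job(): hands the job in; it is judged then, once.
The state is a dict: "time_s": time; "joints": joint angles; "qd": joint speeds; "tau": joint torques, N m; "tcp_pos": TCP position; "eef_rot": TCP orientation; "force": force on the tool from outside, world axes, zero at the start; "ft_torque": the same for the moment, N m; "finger_gap": finger opening in mm; "grip_force": force on a finger pad.
Only numpy, scipy, OpenCV 4.12 (cv2) and the standard library are available. Lean on these libraries where they do the work, as an engineer would, in place of code of your own. Each camera call takes 0.05 s, during which the arm holds its last target. There are 200 camera calls.

## Working session

There is one attempt and no reset: what is moved stays moved. The work goes in short steps, Python scripts to look and compute and a tool call to move; the robot and the scene stay as the last step left them, time stands still between calls to the robot, and variables do not carry over. Pictures are saved under pics/ and viewed, at most 10 in all, crops included, and the job is handed in when it is done.

Besides the shell and the picture viewer there is one more tool, called as name(argument=value, ...) on one line, values as JSON. jog_arm: Moves the arm, as the interface text tells. Its arguments: {"type":"object","properties":{"motion":{"type":"array","items":{"type":"number"}},"jaw":{"type":"number"}},"required":["motion"]}

```bash
mkdir -p pics; python3 - <<'E'
from cell import *
import cv2,numpy as np
s=read_state();print(s['time_s'],s['tcp_pos'],np.round(s['eef_rot'],3),s['finger_gap'],tcp_to_grasp)
for n in("top","scene"):
    p,d=grab_frame(n);np.savez(n+'.npz',p=p,d=d);cv2.imwrite(f'pics/{n}0.png',p[:,:,::-1]);print(n,camera_params(n))
print(camera_params("wrist"))
E
```

```text
0.0 [ 205.80766859 -454.97136679  230.3945927 ] [[ 0.911  0.412 -0.001]
 [ 0.412 -0.911  0.002]
 [ 0.    -0.002 -1.   ]] 85.36675992144534 18.700000000000003
top {'intrinsics': array([[483.14018581,   0.        , 312.78043575],
       [  0.        , 483.14018581, 242.43921768],
       [  0.        ,   0.        ,   1.        ]]), 'eye': array([ 408.55672379,  -29.07809044, 1374.14883194]), 'orientation': array([[ 0.02762617, -0.99674924,  0.07568189],
       [-0.99951772, -0.0286182 , -0.01205476],
       [ 0.01418145, -0.07531236, -0.99705914]])}
scene {'intrinsics': array([[621.70734798,   0.        , 322.05876857],
       [  0.        , 621.70734798, 229.24325625],
       [  0.        ,   0.        ,   1.        ]]), 'eye': array([1745.80343141,   47.00004933,  925.36210365]), 'orientation': array([[-0.0677595 ,  0.55638611, -0.82815648],
       [ 0.99769536,  0.03483247, -0.05822937],
       [-0.00355128, -0.83019347, -0.55746407]])}
{'intrinsics': array([[431.61767919,   0.        , 319.57315779],
       [  0.        , 431.61767919, 242.16254534],
       [  0.        ,   0.        ,   1.        ]]), 'hand_eye': array([[ 3.23713260e-04, -9.55388212e-01, -2.95352770e-01,
         7.51090042e+01],
       [ 9.99999507e-01,  5.86568457e-04, -8.01372166e-04,
        -7.13806494e-01],
       [ 9.38866140e-04, -2.95352365e-01,  9.55387931e-01,
        -1.43052931e+02],
       [ 0.00000000e+00,  0.00000000e+00,  0.00000000e+00,
         1.00000000e+00]])}
```

View pics/top0.png

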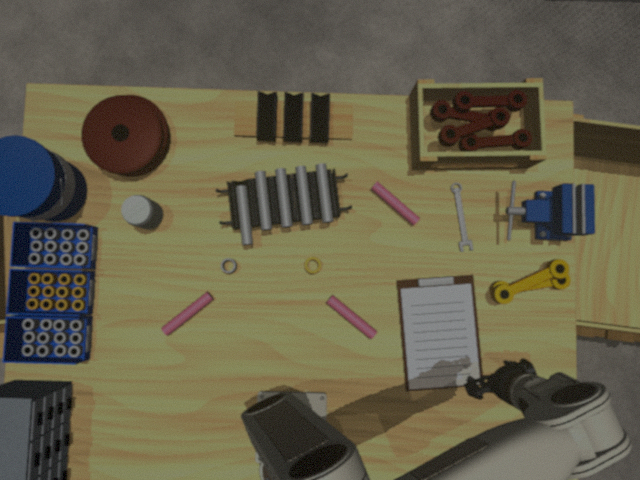

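View pics/scene0.png

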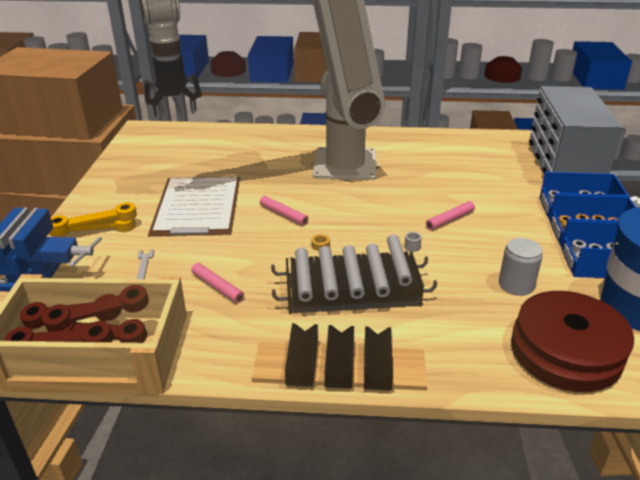

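The top view shows five grey pins in the black rack. Their front ends are at about (247,243), (266,230), (286,228), (306,225) and (328,221), so the leftmost one sticks out towards the robot. Possible look-alikes are the four in-line pins, the pink pins at (395,203), (351,317) and (187,313), and the spare V-blocks at (293,117). The bushes are at (230,266) and (313,265).

```bash
cat > h.py <<'E'
import numpy as np,cv2
from cell import *
def cloud(d,c,eye=None,R=None):
    K=c['intrinsics'];v,u=np.mgrid[:480,:640]
    P=np.dstack([(u-K[0,2])/K[0,0]*d,(v-K[1,2])/K[1,1]*d,d])
    R=c['orientation'] if R is None else R; eye=c['eye'] if eye is None else eye
    W=P@R.T+eye; W[d<=0]=np.nan
    return W
E
python3 - <<'E'
from h import *
for n,box in(("top",(200,150,370,285)),("scene",(260,225,440,320))):
    z=np.load(n+'.npz');W=cloud(z['d'],camera_params(n))
    x0,y0,x1,y1=box
    m=np.zeros((480,640),bool);m[y0:y1,x0:x1]=1
    print(n,'table z',np.nanmedian(W[y0:y1,x0:x1][...,2][abs(W[y0:y1,x0:x1][...,2])<15]))
    g=z['p'].astype(int);bright=(g.min(2)>75)&(g.max(2)-g.min(2)<40)
    pm=(m&bright&(W[...,2]>58)&(W[...,2]<95)).astype(np.uint8)
    k,l,st,c=cv2.connectedComponentsWithStats(pm)
    for i in range(1,k):
        if st[i,4]<60: continue
        p=W[l==i];q=p[:,:2];mu=q.mean(0)
        dv=np.linalg.svd(q-mu,full_matrices=False)[2][0];dv*=np.sign(dv[0]);s=(q-mu)@dv
        print(st[i],'front',np.round(mu+dv*s.min(),1),'back',np.round(mu+dv*s.max(),1),'ang',round(np.arctan2(dv[1],dv[0]),3),'L',round(np.ptp(s),1),'ztop',np.round(np.percentile(p[:,2],[5,50,95]),1))
    bm=((W[...,2]>12)&(W[...,2]<48)&m).astype(np.uint8)
    if n=='top': bm[:252]=0
    k,l,st,c=cv2.connectedComponentsWithStats(bm)
    for i in range(1,k):
        if st[i,4]>40 and st[i,4]<600: p=W[l==i];print('bush?',c[i].round(),np.round((p.min(0)+p.max(0))/2,1),np.round(np.ptp(p,axis=0),1),p[:,2].max().round(1))
z=np.load('top.npz')['p'][150:285,200:370,::-1]
cv2.imwrite('pics/crop.png',cv2.resize(z,None,fx=4,fy=4,interpolation=cv2.INTER_CUBIC))
E
```

```text
top table z 0.34146551028516114
[315 163  18  59 532] front [565.7 -83.7] back [724.1 -58.8] ang 0.156 L 160.4 ztop [71.  76.8 81.4]
[295 166  17  58 526] front [558.  -28.5] back [716.5  -3.7] ang 0.155 L 160.4 ztop [70.8 76.8 81.8]
[275 168  17  59 532] front [549.9  27.3] back [708.1  50.9] ang 0.148 L 159.9 ztop [70.6 76.6 81.4]
[255 171  16  59 528] front [540.3  81.9] back [699.1 106.4] ang 0.153 L 160.7 ztop [70.6 76.5 81.8]
[236 185  16  60 528] front [497.9 133.2] back [657.3 155.6] ang 0.14 L 161.0 ztop [70.4 76.9 81.6]
bush? [312. 265.] [448.  -45.   20.4] [45.1 45.1 16.5] 28.6
bush? [228. 265.] [440.9 189.   26.5] [39.2 41.7 28.6] 40.8
scene table z 0.41761131949260744
[387 235  25  49 571] front [499.1 126.2] back [660.1 153.7] ang 0.169 L 163.3 ztop [64.2 75.5 79.6]
[343 245  21  51 612] front [548.1  22.3] back [712.4  49. ] ang 0.161 L 166.5 ztop [64.8 75.5 79.8]
[366 244  24  51 613] front [541.   77.3] back [701.7 103.5] ang 0.162 L 162.8 ztop [65.  75.3 79.9]
[319 246  19  52 609] front [553.6 -32.7] back [720.9  -5.8] ang 0.16 L 169.5 ztop [65.7 75.4 80.5]
[296 248  17  51 615] front [565.6 -86.9] back [728.4 -61.2] ang 0.157 L 164.9 ztop [65.  75.6 79.9]
bush? [413. 240.] [442.8 186.5  26.2] [49.5 41.6 28.4] 40.4
bush? [320. 240.] [450.1 -48.2  19.8] [53.4 44.8 15.1] 27.3
bush? [279. 273.] [ 609.5 -133.3   37.7] [17.2 31.8 20.5] 47.9
```

View pics/crop.png

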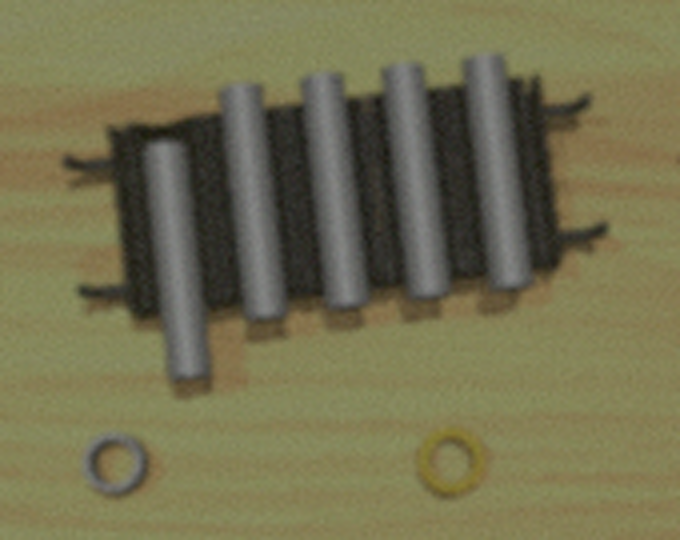

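The close crop confirms it: the leftmost pin in the outermost left trough is the stray, about 34 mm out. Its front is near (498,133), and in-line it should be near (532,137). I'll move there with the fingers shut, staying high, and look with the wrist camera.

jog_arm(motion=[2, -2, 0, 0, 0, 0.02, 5, -5, 0, 0, 0, 0.05, 8.5, -8, 0, 0, 0, 0.075, 12, -11.5, 0, 0, 0, 0.1, 16, -15, 0, 0, 0, 0.125, 20, -19, 0, 0, 0, 0.15, 24, -22.5, 0, 0, 0, 0.175, 28, -26.5, 0, 0, 0, 0.2, 32, -30, 0, 0, 0, 0.22, 36, -34, 0, 0, 0, 0.24, 40, -38, 0, 0, 0, 0.255, 43, -40.5, 0, 0, 0, 0.271], jaw=0)

```text
time_s: 1.3
tcp_pos: [421.2, 68.5, 231.2]
eef_rot: [[0.987, 0.16, -0.001], [0.16, -0.987, 0.001], [-0.0, -0.001, -1.0]]
force: [1.1, 0.4, -1.7]
finger_gap: -0.4
grip_force: 0.0
```

jog_arm(motion=[1, -1, 0, 0, 0, 0, 1, -1, 0, 0, 0, 0, 1, -1, 0, 0, 0, 0, 1, -1, 0, 0, 0, 0, 1, -1, 0, 0, 0, 0])

```text
time_s: 1.8
tcp_pos: [430.1, 70.7, 231.4]
eef_rot: [[0.987, 0.159, -0.001], [0.159, -0.987, 0.006], [-0.0, -0.006, -1.0]]
force: [1.5, 0.3, -0.3]
finger_gap: -0.2
grip_force: 0.0
```

```bash
cat >> h.py <<'E'
def wrist():
    s=read_state();p,d=grab_frame("wrist");c=camera_params("wrist");H=c['hand_eye']
    R=np.array(s['eef_rot']);return s,p,cloud(d,c,R@H[:3,3]+s['tcp_pos'],R@H[:3,:3])
def pins(p,W,lo=58):
    g=p.astype(int);m=(g.max(2)-g.min(2)<40)&(g.min(2)>60)&(W[...,2]>lo)&(W[...,2]<90)
    m&=(W[...,0]>460)&(abs(W[...,1]-30)<150)
    k,l,st,c=cv2.connectedComponentsWithStats(m.astype(np.uint8));out=[]
    for i in range(1,k):
        if st[i,4]>300: out.append((st[i],W[l==i]))
    return out
E
python3 - <<'E'
from h import *
s,p,W=wrist();print(s['time_s'],s['tcp_pos'],np.round(s['eef_rot'],3),s['finger_gap'],s['force'])
np.savez('w1.npz',p=p,W=W);cv2.imwrite('pics/w1.png',p[:,:,::-1])
a=0.153;u=np.array([np.cos(a),np.sin(a)]);n=np.array([-u[1],u[0]])
for st,q in pins(p,W):
    x=q[:,:2]@u;y=q[:,:2]@n
    print(st,'along',np.percentile(x,[0,.5,99.5,100]).round(1),'across',np.median(y).round(1),np.ptp(y).round(1),'z',np.percentile(q[:,2],[1,50,99]).round(1))
E
```

```text
1.8 [430.08919333  70.73085771 231.43159628] [[ 0.987  0.159 -0.001]
 [ 0.159 -0.987  0.006]
 [-0.    -0.006 -1.   ]] -0.1623499288336775 [ 1.50894661  0.25629472 -0.29433586]
[ 222    0   49  107 4775] along [512.  512.1 574.8 576.6] across 53.3 29.8 z [66.4 76.7 79.8]
[ 309    0   46   54 2343] along [545.7 545.9 575.4 576.7] across -0.3 29.1 z [67.4 76.7 80. ]
[ 395    0   49   52 2313] along [546.3 546.5 575.9 577.1] across -54.3 29.3 z [67.3 76.7 79.8]
[ 480    0   53   53 2390] along [546.  546.3 576.1 577.1] across -108.5 33.6 z [67.  76.7 79.8]
[ 565    0   57   55 2524] along [545.5 545.7 576.5 577.8] across -163.2 35.7 z [66.5 76.5 79.7]
```

View pics/w1.png

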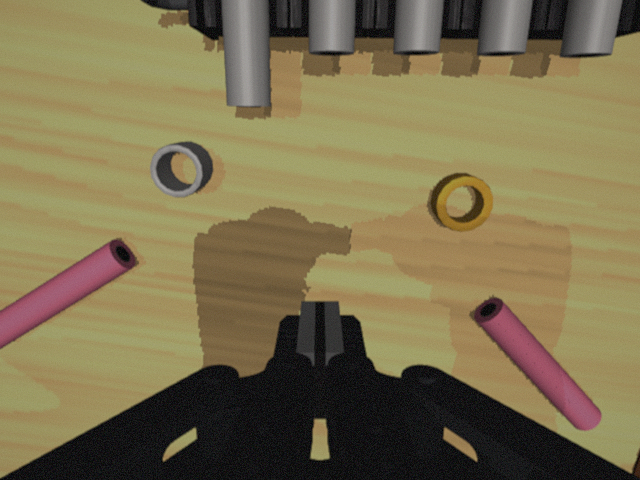

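The wrist view shows the stray's front edge at (247,105) and the other four near row 52. Along the trough the stray is at 512.0 and the others average 545.9, so the push is about 34 mm, which agrees with the top view (34.5). The bushes at (182,168) and (462,202) are clear of the approach. Next I lower the shut fingers in front of the stray's face.

jog_arm(motion=[1.2, -1.7, 0, 0, 0, 0.003, 2.4, -3.4, 0, 0, 0, 0.007, 3.5, -5, 0, 0, 0, 0.007, 3.5, -5, 2, 0, 0, 0.007, 3.5, -5, 5, 0, 0, 0.007, 3.5, -5, 8, 0, 0, 0.007, 3.5, -5, 11, 0, 0, 0.007, 3.5, -5, 14, 0, 0, 0.007, 3.5, -5, 16.5, 0, 0, 0.007, 3.5, -5, 17.8, 0, 0, 0.007, 3.5, -5, 18.1, 0, 0, 0.007, 3.5, -5, 18.1, 0, 0, 0.007])

```text
time_s: 3.05
tcp_pos: [462.8, 100.2, 50.1]
eef_rot: [[0.981, 0.194, -0.007], [0.194, -0.981, 0.029], [-0.002, -0.029, -1.0]]
force: [-0.3, -0.4, 0.8]
finger_gap: 0.2
grip_force: 0.0
```

```bash
python3 - <<'E'
from h import *
s,p,W=wrist();cv2.imwrite('pics/w2.png',p[:,:,::-1])
print(s['time_s'],s['tcp_pos'],np.round(s['eef_rot'],4),s['force'])
a=0.153;u=np.array([np.cos(a),np.sin(a)]);n=np.array([-u[1],u[0]])
t=np.array(s['tcp_pos'])[:2];print('tcp along/across',t@u,t@n)
for st,q in pins(p,W):
    x=q[:,:2]@u;y=q[:,:2]@n
    print(st,'along',np.percentile(x,[0,.5,100]).round(1),'across',y.min().round(1),y.max().round(1),'z',np.percentile(q[:,2],[1,50,99]).round(1))
E
```

```text
3.05 [462.78596811 100.20724647  50.13596376] [[ 0.981   0.194  -0.0072]
 [ 0.1941 -0.9806  0.0286]
 [-0.0015 -0.0295 -0.9996]] [-0.32285643 -0.4223881   0.78821502]
tcp along/across 472.6518101150011 28.506331272523695
[  180     0   113   238 24613] along [512.  512.7 574.5] across 40.2 72.2 z [66.  76.9 79.6]
[  382     0   127   123 13402] along [545.8 546.2 577.3] across -18.3 14.4 z [66.6 76.9 79.7]
[ 583    0   57  128 5222] along [546.4 546.8 577.5] across -53.2 -41.1 z [65.5 71.7 76.7]
```

View pics/w2.png

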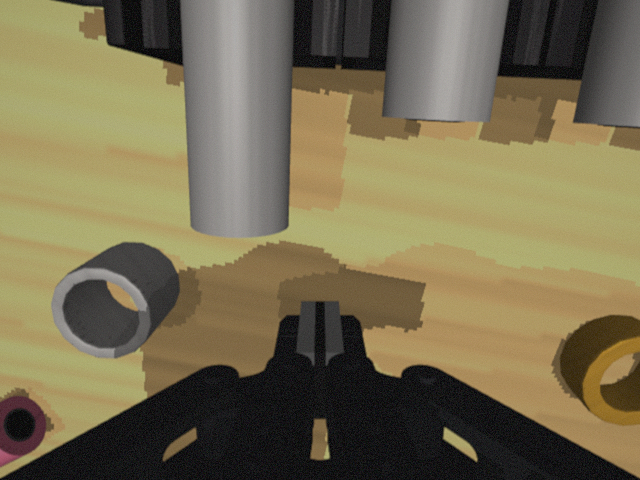

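The tool stopped about 26 mm short sideways and is slightly tilted, so a joint may be at its limit. I'll check the joints.

```bash
python3 - <<'E'
from h import *
s=read_state();print(np.round(s['joints'],2),np.round(s['qd'],2),np.round(s['tau'],1),s['time_s'])
E
```

```text
[ 11.13  20.27 -20.18  49.55   1.69 179.94] [-0.15 -1.17  0.32  0.02 -0.12 -0.05] [  0.  -36.7  19.6   0.    0.1   0. ] 3.1
```

Joint 6 is at its 180° limit. I'll rise and turn the hand half round, which gives the same finger shape with joint 6 near 6°.

jog_arm(motion=[0, 0, -2, 0, 0, 0, 0, 0, -5, 0, 0, 0, 0, 0, -8, 0, 0, -0.1, 0, 0, -11, 0, 0, -0.22, 0, 0, -13, 0, 0, -0.35, 0, 0, -14, 0, 0, -0.48, 0, 0, -14, 0, 0, -0.61, 0, 0, -14, 0, 0, -0.74, 0, 0, -14, 0, 0, -0.87, 0, 0, -14, 0, 0, -1.0, 0, 0, -14, 0, 0, -1.13, 0, 0, -14, 0, 0, -1.26])

```text
time_s: 4.3
tcp_pos: [464.1, 96.0, 192.1]
eef_rot: [[0.11, 0.994, -0.003], [0.993, -0.11, 0.029], [0.029, -0.007, -1.0]]
force: [-0.1, -0.5, -0.5]
finger_gap: 0.0
grip_force: 0.0
```

jog_arm(motion=[0, 0, 0, 0, 0, -0.13, 0, 0, 0, 0, 0, -0.26, 0, 0, 0, 0, 0, -0.39, 0, 0, 0, 0, 0, -0.52, 0, 0, 0, 0, 0, -0.65, 0, 0, 0, 0, 0, -0.78, 0, 0, 0, 0, 0, -0.91, 0, 0, 0, 0, 0, -1.04, 0, 0, 0, 0, 0, -1.17, 0, 0, 0, 0, 0, -1.3, 0, 0, 0, 0, 0, -1.43, 0, 0, 0, 0, 0, -1.56])

```text
time_s: 5.5
tcp_pos: [464.1, 96.0, 192.1]
eef_rot: [[-0.993, 0.121, -0.003], [0.121, 0.992, 0.029], [0.007, 0.029, -1.0]]
force: [0.9, 0.2, -0.3]
finger_gap: 0.0
grip_force: 0.0
```

```bash
python3 - <<'E'
from h import *
s=read_state();R=np.array(s['eef_rot']);print(np.round(s['joints'],2),s['tcp_pos'],R.round(4),s['time_s'])
from scipy.spatial.transform import Rotation as r
a=0.153;u=np.array([np.cos(a),np.sin(a),0]);n=np.array([-u[1],u[0],0])
T=np.c_[-u,n,[0,0,-1]]
print('turn',r.from_matrix(R.T@T).as_rotvec())
for z in (190,50): print('shift cm',R.T@(470*u+54.5*n+[0,0,z]-s['tcp_pos'])/10)
E
```

```text
[10.61 11.99 -8.01 69.88  1.68 17.57] [464.14521214  96.01764959 192.12168807] [[-0.9926  0.1211 -0.0033]
 [ 0.121   0.9922  0.0293]
 [ 0.0068  0.0287 -0.9996]] 5.5
turn [ 0.02941524 -0.00286417 -0.27434001]
shift cm [1.14340175 2.82237134 0.30098665]
shift cm [ 1.04767927  2.42122925 14.29491113]
```

jog_arm(motion=[0.4, 1, 0.1, 0.01, -0.001, -0.1, 0.8, 2, 0.2, 0.02, -0.002, -0.2, 1.15, 2.8, 0.3, 0.029, -0.003, -0.274, 1.15, 2.8, 0.3, 0.029, -0.003, -0.274, 1.13, 2.75, 2, 0.029, -0.003, -0.274, 1.11, 2.65, 5, 0.029, -0.003, -0.274, 1.09, 2.57, 8, 0.029, -0.003, -0.274, 1.07, 2.5, 11, 0.029, -0.003, -0.274, 1.05, 2.43, 13.3, 0.029, -0.003, -0.274, 1.05, 2.42, 14.3, 0.029, -0.003, -0.274, 1.05, 2.42, 14.3, 0.029, -0.003, -0.274])

```text
time_s: 6.6
tcp_pos: [454.6, 124.7, 47.8]
eef_rot: [[-0.989, -0.145, -0.005], [-0.145, 0.989, -0.001], [0.005, -0.0, -1.0]]
force: [0.7, 0.8, 0.6]
finger_gap: 0.1
grip_force: 0.0
```

```bash
python3 - <<'E'
from h import *
s,p,W=wrist();cv2.imwrite('pics/w3.png',p[:,:,::-1])
print(s['time_s'],s['tcp_pos'],np.round(s['eef_rot'],4),s['force'],np.round(s['joints'],1))
a=0.153;u=np.array([np.cos(a),np.sin(a)]);n=np.array([-u[1],u[0]])
t=np.array(s['tcp_pos'])[:2];print('tcp along/across',t@u,t@n)
for st,q in pins(p,W,30):
    x=q[:,:2]@u;y=q[:,:2]@n
    print(st,'along',np.percentile(x,[0,.5,100]).round(1),'across',y.min().round(1),y.max().round(1),'z',np.percentile(q[:,2],[1,50,99]).round(1))
E
```

```text
6.6 [454.60239633 124.74102528  47.81695941] [[-9.894e-01 -1.454e-01 -4.600e-03]
 [-1.454e-01  9.894e-01 -7.000e-04]
 [ 4.700e-03 -1.000e-04 -1.000e+00]] [0.66993692 0.79730878 0.56366064] [ 15.3  20.4 -20.5  49.4   0.    7. ]
tcp along/across 468.30287659593023 54.00072138352992
```

View pics/w3.png

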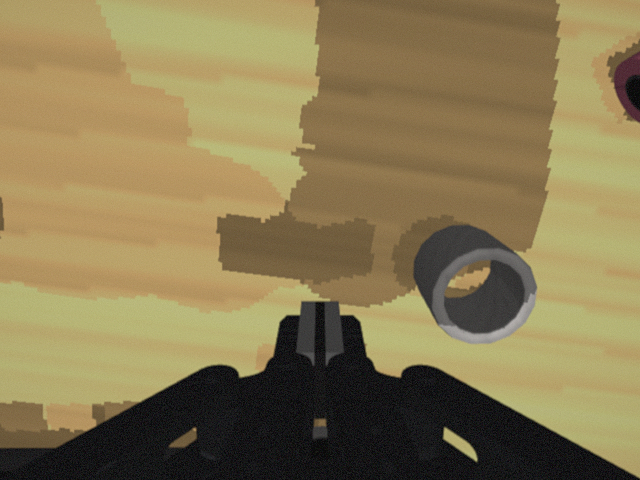

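The wrist camera now looks behind the hand. It shows the shut fingertips at (320,302), with the bush at (478,290) clear to the side. The pose is good (along 468, across 54, z 48), so I'll approach slowly along tool −x.

jog_arm(motion=[-0.6, 0, 0, 0, 0, 0, -1.2, 0, 0, 0, 0, 0, -1.7, 0, 0, 0, 0, 0, -2.1, 0, 0, 0, 0, 0, -2.4, 0, 0, 0, 0, 0, -2.6, 0, 0, 0, 0, 0, -2.8, 0, 0, 0, 0, 0, -2.9, 0, 0, 0, 0, 0, -3, 0, 0, 0, 0, 0])

```text
time_s: 7.55
tcp_pos: [484.7, 129.5, 48.2]
eef_rot: [[-0.989, -0.147, -0.003], [-0.147, 0.989, -0.0], [0.003, 0.0, -1.0]]
force: [0.1, 0.2, 0.4]
finger_gap: -0.1
grip_force: 0.0
```

jog_arm(motion=[-0.1, 0, 0, 0, 0, 0, -0.2, 0, 0, 0, 0, 0, -0.3, 0, 0, 0, 0, 0, -0.4, 0, 0, 0, 0, 0, -0.5, 0, 0, 0, 0, 0, -0.6, 0, 0, 0, 0, 0, -0.7, 0, 0, 0, 0, 0, -0.8, 0, 0, 0, 0, 0, -0.9, 0, 0, 0, 0, 0, -1, 0, 0, 0, 0, 0, -1.1, 0, 0, 0, 0, 0, -1.2, 0, 0, 0, 0, 0])

```text
time_s: 8.75
tcp_pos: [496.7, 131.3, 48.2]
eef_rot: [[-0.989, -0.147, -0.003], [-0.147, 0.989, -0.0], [0.003, 0.0, -1.0]]
force: [-2.2, 0.3, -0.9]
finger_gap: -0.1
grip_force: 1.1
```

```bash
cat > rel.py <<'E'
from h import *
import sys
a=0.153;u=np.array([np.cos(a),np.sin(a)]);n=np.array([-u[1],u[0]])
def rel(nm,N=4):
    c=camera_params(nm);F=[]
    for i in range(N):
        p,d=grab_frame(nm);F.append(cloud(d,c))
    W=np.nanmedian(F,0)
    q=W.reshape(-1,3);q=q[(q[:,2]>70)&(q[:,2]<84)&(q[:,0]>480)&(q[:,0]<760)]
    x,y,z=q[:,:2]@u,q[:,:2]@n,q[:,2];print(nm)
    for k,yc in enumerate((54.5,-1.5,-57.5,-113.5,-169.5)):
        m=(abs(y-yc)<12)
        print(' front/back',np.percentile(x[m],[.5,99.5]).round(1),'across',np.median(y[m]).round(1),'ztop',np.percentile(z[m],95).round(1),m.sum())
    return p
s=read_state();t=np.array(s['tcp_pos']);print(s['time_s'],'tcp',t[:2]@u,t[:2]@n,t[2],'F',s['force'][:2]@u,s['force'])
p1=rel('top');p2=rel('scene')
cv2.imwrite('pics/%s.png'%sys.argv[1],np.hstack([cv2.resize(p1[140:290,190:360],None,fx=2.3,fy=2.3),cv2.resize(p2[210:330,250:450],(400,345))])[:,:,::-1])
E
python3 rel.py m1
```

```text
8.75 tcp 510.92024877342277 54.08619237993288 48.18644025845571 F -2.141586412914583 [-2.21050892  0.28280167 -0.90305583]
top
 front/back [560.9 681.9] across 51.3 ztop 79.6 251
 front/back [547.3 705.5] across -1.7 ztop 79.7 518
 front/back [547.6 707.1] across -57.5 ztop 80.1 517
 front/back [547.4 706.2] across -113.0 ztop 80.1 512
 front/back [546.9 705.4] across -169.2 ztop 80.4 506
scene
 front/back [516.1 682.4] across 52.5 ztop 79.6 468
 front/back [547.6 707. ] across -3.2 ztop 79.0 465
 front/back [545.7 708.1] across -58.7 ztop 79.4 481
 front/back [547.2 707.8] across -114.3 ztop 79.1 483
 front/back [547.3 707.7] across -169.9 ztop 79.2 487rel.py:8: RuntimeWarning: All-NaN slice encountered
  W=np.nanmedian(F,0)
```

The force reads 2 N, so the fingers are pushing the pin. Judged by its back end, about 24.5 mm remain. I'll push 21 mm more and measure.

jog_arm(motion=[-0.1, 0, 0, 0, 0, 0, -0.2, 0, 0, 0, 0, 0, -0.3, 0, 0, 0, 0, 0, -0.4, 0, 0, 0, 0, 0, -0.5, 0, 0, 0, 0, 0, -0.6, 0, 0, 0, 0, 0, -0.7, 0, 0, 0, 0, 0, -0.8, 0, 0, 0, 0, 0, -0.9, 0, 0, 0, 0, 0, -1, 0, 0, 0, 0, 0, -1.1, 0, 0, 0, 0, 0, -1.2, 0, 0, 0, 0, 0])

```text
time_s: 10.35
tcp_pos: [508.6, 133.1, 48.2]
eef_rot: [[-0.989, -0.147, -0.003], [-0.147, 0.989, -0.0], [0.003, 0.0, -1.0]]
force: [-3.1, -0.3, 2.7]
finger_gap: -0.2
grip_force: 1.6
```

jog_arm(motion=[-0.1, 0, 0, 0, 0, 0, -0.2, 0, 0, 0, 0, 0, -0.3, 0, 0, 0, 0, 0, -0.4, 0, 0, 0, 0, 0, -0.5, 0, 0, 0, 0, 0, -0.6, 0, 0, 0, 0, 0, -0.7, 0, 0, 0, 0, 0, -0.8, 0, 0, 0, 0, 0, -0.9, 0, 0, 0, 0, 0, -0.9, 0, 0, 0, 0, 0])

```text
time_s: 11.35
tcp_pos: [517.7, 134.5, 48.2]
eef_rot: [[-0.989, -0.147, -0.002], [-0.147, 0.989, -0.0], [0.002, 0.0, -1.0]]
force: [-2.0, 0.1, 0.8]
finger_gap: 0.0
grip_force: 1.2
```

```bash
python3 -W ignore rel.py m2
```

```text
11.35 tcp 532.1690171915702 54.00123470607615 48.20868190891891 F -2.007186005319506 [-2.04139283  0.0679768   0.76140502]
top
 front/back [584.9 703.1] across 50.6 ztop 79.8 218
 front/back [548.1 705.7] across -2.0 ztop 80.0 506
 front/back [547.6 706.7] across -57.6 ztop 79.8 520
 front/back [547.6 705.5] across -113.3 ztop 79.9 515
 front/back [547.1 705.5] across -169.0 ztop 80.0 507
scene
 front/back [536.1 703.4] across 52.7 ztop 79.3 490
 front/back [546.9 707.7] across -3.1 ztop 79.0 470
 front/back [547.1 707.8] across -58.8 ztop 79.4 479
 front/back [546.5 708.3] across -114.4 ztop 79.2 484
 front/back [547.9 707. ] across -169.9 ztop 79.1 488
```

View pics/m2.png

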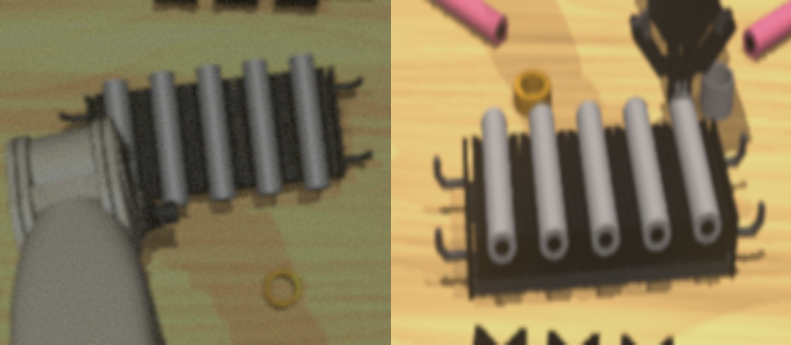

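The left crop (top) and right crop (scene) show the stray's back end almost level with the others, and its neighbours untouched. About 3.3 mm remain. I'll push that, then back off 40 mm to check.

jog_arm(motion=[-0.1, 0, 0, 0, 0, 0, -0.2, 0, 0, 0, 0, 0, -0.28, 0, 0, 0, 0, 0, -0.33, 0, 0, 0, 0, 0, -0.33, 0, 0, 0, 0, 0, -0.2, 0, 0, 0, 0, 0, 0.2, 0, 0, 0, 0, 0, 1, 0, 0, 0, 0, 0, 2, 0, 0, 0, 0, 0, 3, 0, 0, 0, 0, 0, 3.7, 0, 0, 0, 0, 0, 3.7, 0, 0, 0, 0, 0])

```text
time_s: 12.95
tcp_pos: [479.3, 128.7, 48.3]
eef_rot: [[-0.989, -0.147, -0.004], [-0.147, 0.989, -0.001], [0.004, 0.0, -1.0]]
force: [-0.3, 0.6, -0.2]
finger_gap: -0.0
grip_force: 0.0
```

jog_arm(motion=[0, 0, -1, 0, 0, 0, 0, 0, -4, 0, 0, 0, 0, 0, -8, 0, 0, 0, 0, 0, -12, 0, 0, 0, 2, 0, -15, 0, 0, 0, 6, 0, -15, 0, 0, 0, 10, 0, -15, 0, 0, 0, 13, 0, -15, 0, 0, 0, 14, 0, -15, 0, 0, 0, 14, 0, -15, 0, 0, 0])

```text
time_s: 13.95
tcp_pos: [342.7, 108.6, 199.7]
eef_rot: [[-0.989, -0.147, -0.001], [-0.147, 0.989, 0.0], [0.0, 0.001, -1.0]]
force: [0.7, 0.8, -0.6]
finger_gap: -0.0
grip_force: 0.0
```

```bash
python3 -W ignore rel.py m3
```

```text
13.95 tcp 355.24180367120016 55.05967356640639 199.71211608127737 F 0.8109271775868286 [ 0.69276939  0.82839489 -0.61332621]
top
 front/back [546.6 706.3] across 54.0 ztop 80.0 527
 front/back [546.9 705.6] across -1.7 ztop 80.3 518
 front/back [547.9 706.7] across -57.5 ztop 80.0 518
 front/back [547.2 705.7] across -113.1 ztop 80.2 516
 front/back [547.1 706. ] across -169.1 ztop 80.0 504
scene
 front/back [546.9 706.7] across 52.5 ztop 79.2 462
 front/back [548.1 707.3] across -3.2 ztop 79.1 471
 front/back [547.3 708.1] across -58.6 ztop 79.2 476
 front/back [547.4 707.7] across -114.2 ztop 79.1 484
 front/back [547.5 706.9] across -169.9 ztop 79.1 488
```

View pics/m3.png

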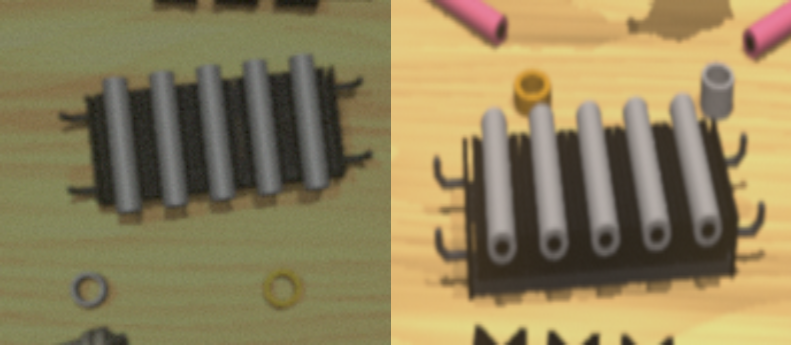

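Both views show all five pins level within about 1 mm, the bushes where they were, and the hand clear. Handing in.

```bash
python3 -c "from cell import *; print(close_job())"
```

```text
the job is handed in; nothing more can be done
None
```

The stray pin is back in line with the other four, within about 1 mm in both camera views; the hand is clear, the other pins and the bushes show no movement, and the job is handed in (its verdict was not returned).

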